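# Uncap the sealant canister of unknown thread hand

### The job

Two blue sealant canisters stand on the garage bench; the yellow nozzle stands close to the one that is to be used next. Take the cap off that canister: its quick thread may be right- or left-handed, so try gently both ways until you find which way it loosens, turn it until it is free, and lift it straight off. Finish while still holding the cap upright in the gripper, at least 5 cm above where it sat, and leave the other cap and the rest of the things on the bench where they are.

Things in the scene. Friction and masses are not known exactly. Their poses are not given: they have to be found in the camera images.
- can_left: Blue upright canister, 60 mm across and 150 mm high, on a 110 mm square, 30 mm thick timber foot fixed to the bench, the left (+y) one of two; it cannot turn. Origin: centre of the foot's underside, on the bench; z up. Its 28 mm neck is hidden by the cap. Both canisters look the same.
- can_right: Blue upright canister, 60 mm across and 150 mm high, on a 110 mm square, 30 mm thick timber foot fixed to the bench, the right (-y) one of two; it cannot turn. Origin: centre of the foot's underside, on the bench; z up. Its 28 mm neck is hidden by the cap. Both canisters look the same.
- cap_left: Black round fluted cap, 64 mm across, on the left canister; loose, 0.1 to 0.2 kg. Origin: centre of the skirt's lower edge, z up; its flat top is 34 mm higher. On the top stands a grip bar. Seated, the origin is 152 mm above the canister's origin and the bar lies within 0.05 rad of the canister's x axis. Until free it lifts only 3 mm. Let go, it stays as turned. Twisting over 6 N m against the stop breaks it.
- cap_right: Black round fluted cap, 64 mm across, on the right canister; loose, 0.1 to 0.2 kg. Origin: centre of the skirt's lower edge, z up; its flat top is 34 mm higher. On the top stands a grip bar. Seated, the origin is 152 mm above the canister's origin and the bar lies within 0.05 rad of the canister's x axis. Until free it lifts only 3 mm. Let go, it stays as turned. Twisting over 6 N m against the stop breaks it.
- cap_left_bar (a point): Centre of the top face of the left cap's orange grip bar, on the cap's axis, 59 mm above the cap's origin. The bar is 44 mm long (cap's x), 14 mm thick (cap's y) and 25 mm high: pinch it across its thickness from above.
- cap_right_bar (a point): Centre of the top face of the right cap's orange grip bar, on the cap's axis, 59 mm above the cap's origin. The bar is 44 mm long (cap's x), 14 mm thick (cap's y) and 25 mm high: pinch it across its thickness from above.
- cap_left_end (a point): Top edge of the left cap's bar at its +x end, 22 mm from the axis. The cap's thread hand is unknown and changes from run to run: one way it meets a hard stop after 0.1 to 0.35 rad from its seated position, the other way it turns almost freely, leaves its lugs at 0.7 to 0.8 rad and lifts straight off (safely free anywhere from 0.9 to 1.4 rad).
- cap_right_end (a point): Top edge of the right cap's bar at its +x end, 22 mm from the axis. The cap's thread hand is unknown and changes from run to run: one way it meets a hard stop after 0.1 to 0.35 rad from its seated position, the other way it turns almost freely, leaves its lugs at 0.7 to 0.8 rad and lifts straight off (safely free anywhere from 0.9 to 1.4 rad).
- nozzle: Loose yellow cone nozzle, 34 mm across the base, 85 mm high, standing on the bench 85 to 115 mm from the axis of the canister to be opened (either one), on its far side from the robot. Origin: centre of its base.
- plug: Loose grey stopper, 36 mm across, 40 mm high, standing in the same way by the other canister. Origin: centre of its base.
- tape: Loose roll of pale tape lying flat, 100 mm across, 24 mm high, between the canisters; origin at the centre of its underside. Bystander.
- scraper: Loose scraper lying flat at the left (+y) side of the bench. Bystander.
- brush: Loose paint brush lying flat at the right (-y) side of the bench. Bystander.
- jar: Loose clear jar with steel lid, 70 mm across, 90 mm high, at the left far side. Origin: centre of its base. Bystander.
Not all that is in view belongs to the job. What is shaped like the cap_right but pink is not meant. Leave any purple look-alike of the cap_left alone.

How it is judged (in metres and radians):
On the way:
1. the cap of the canister beside the nozzle is turned well loose (over 0.6 rad) while still seated (((horizontal distance between nozzle and can_left below 0.15 m and angle between the x axis of cap_left and the x axis of can_left, either way round above 0.6 rad and z of cap_left in the frame of can_left below 0.162 m) or (horizontal distance between nozzle and can_right below 0.15 m and angle between the x axis of cap_right and the x axis of can_right, either way round above 0.6 rad and z of cap_right in the frame of can_right below 0.162 m))), for 0.1 s.
At the end, for the whole second after the job is handed in: The cap of the canister that the nozzle stands by (within 150 mm) is held in the fingers, still and upright (within 0.35 rad), at least 45 mm above its seated height, touching neither canister nor the other cap; the other cap has not been shifted over 8 mm nor its bar's end over 10 mm (((horizontal distance between nozzle and can_left below 0.15 m and z of cap_left in the frame of can_left above 0.197 m and contact force between the fingers and cap_left above 1 N and contact force between cap_left and can_left below 0.1 N and contact force between cap_left and can_right below 0.1 N and contact force between cap_left and cap_right below 0.1 N and angle between cap_left's own z axis and vertical below 0.35 rad and linear speed of cap_left below 0.03 m/s and distance of cap_right from where it was at the start of the episode below 0.008 m and distance of cap_right_end from where it was at the start of the episode below 0.01 m) or (horizontal distance between nozzle and can_right below 0.15 m and z of cap_right in the frame of can_right above 0.197 m and contact force between the fingers and cap_right above 1 N and contact force between cap_right and can_right below 0.1 N and contact force between cap_right and can_left below 0.1 N and contact force between cap_right and cap_left below 0.1 N and angle between cap_right's own z axis and vertical below 0.35 rad and linear speed of cap_right below 0.03 m/s and distance of cap_left from where it was at the start of the episode below 0.008 m and distance of cap_left_end from where it was at the start of the episode below 0.01 m))); the arm keeps its last pose, push and grip.
It fails at once if the other canister's cap is turned or moved (its bar's end over 10 mm) ((horizontal distance between nozzle and can_left below 0.15 m and (distance of cap_right from where it was at the start of the episode above 0.008 m or distance of cap_right_end from where it was at the start of the episode above 0.01 m)) or (horizontal distance between nozzle and can_right below 0.15 m and (distance of cap_left from where it was at the start of the episode above 0.008 m or distance of cap_left_end from where it was at the start of the episode above 0.01 m))).
It fails at once if a cap is forced against its canister with over 400 N (about 7 N m of twist against the stop) (contact force between cap_left and can_left above 400 N or contact force between cap_right and can_right above 400 N).
It fails at once if the nozzle, plug, tape, scraper, brush or jar is moved more than 25 mm (distance of any of nozzle, plug, tape, scraper, brush, jar from where it was at the start of the episode above 0.025 m).
It also fails if it takes over 45 s, if anything falls off the work surface, if the arm or the gripper's body presses on something with over 40 N, if the wrist force passes 120 N, or if a joint passes its speed limit or range.

### The arm

A 7-joint arm with a two-finger parallel gripper is mounted at the origin on the work surface. World frame = base frame: x ahead of the robot, y to its left, z up, the work surface at z = 0. Lengths are in mm, angles in rad, forces in N, time in s.
With the tool pointing down it reaches from about 400 to 875 mm from the base axis. Payload 4.4 kg.
Tool frame: the origin (TCP) lies midway between the tips of the shut fingers; the grasp point (between the pads) lies 19 mm behind it; z points along the fingers, y is the line along which they close (so a half turn about z gives the same grasp; the last joint's range is limited). The gripper opens to 85 mm and grips with 20 to 120 N. Pads are 22 mm wide; open, the fingers measure 114 mm over their backs; the gripper's body (76 mm by 85 mm) begins 54 mm behind the grasp point. The pads swing forward as they close: fully open they stand 13 mm farther back than shut.
Start: joints at [1.159, 0.628, 0.038, 1.517, -0.027, 0.996, -0.02], TCP at [220.345, -611.527, 231.313] pointing down, gripper open.
Joint ranges: [-3.06, 3.06], [-0.37, 2.12], [-1.25, 1.32], [0.18, 2.47], [-1.1, 4.24], [0.23, 1.98], [-2.94, 2.94]. Speed limits (rad/s): [2.57, 2.57, 3.14, 3.14, 3.14, 3.14, 3.14].

### API

Orientations are given as [roll, pitch, yaw] about the fixed x, y, z axes, in that order (R = Rz(yaw) Ry(pitch) Rx(roll)).
In Python, from cell import read_state, get_image, finish_job gives the robot as it stands.
- The arm moves only by the tool send_rows, never from a script. Its argument "series" is a list of rows, each an object of numbers: "ax", "ay", "az": the turn, a rotation vector about the tool's x, y, z in rad; "dx", "dy", "dz": the shift along the tool's x, y, z in cm; "hand": the closure, from 0 (fully open) to 1 (shut). In form: [{"ax": .., "ay": .., "az": .., "dx": .., "dy": .., "dz": .., "hand": ..}, ...]. A call has 1 to 10 rows; each row is the pose to reach, as a shift and turn from the pose commanded when the call began, along the tool's axes at that moment; what a row does not reach only later rows make up. A row lasts 1/10 s, in which the tool goes at most 50 mm and 8.59 degrees, less where a joint would pass 70% of its speed; a pose out of reach is approached as far as the arm can. A call with a gripper value outside its range is refused whole. The fingers move at their own pace and stop on an object; the grip force is fixed at half the most. Time passes only in rows, so rows that repeat a pose let the fingers close. It gives the time, the measured TCP pose, the force, the opening and the grip force at its end, in the units of the state.
- read_state(): the state, without advancing time (a new reading comes with each control period).
- get_image(name): name is "scene" or "top"; returns a dict with "pixels" (420x560x3 uint8, red, green, blue), "mtx" (3x3 intrinsics, pixels), "k1" (the pictures are not rectified: a ray, as slopes to the right and down, at radius r is drawn at 1 + k1 r^2 times it, then the intrinsics apply), "R" (3x3) and "t" (3): a world point X has camera coordinates R X + t. Camera axes: x right, y down, z forward; pixel columns grow to the right and rows downward; lengths in mm; the calibration is good to about 2 mm. A picture is of the moment at which its call begins. There is no depth.
- finish_job(): hands the job in; it is judged then, once.
The state is a dict: "clock": time; "qpos": joint angles; "qd": joint speeds; "tau": joint torques, N m; "eef_pos": TCP position; "tool_rot": TCP orientation; "force": force on the tool from outside, world axes, zero at the start; "torque": the same for the moment, N m; "width": finger opening in mm; "gripper_force": force on a finger pad.
Only numpy, scipy, OpenCV 4.12 (cv2) and the standard library are available. Lean on these libraries where they do the work, as an engineer would, in place of code of your own. Each camera call takes 0.05 s, during which the arm holds its last target. There are 200 camera calls.

## Working session

There is one attempt and no reset: what is moved stays moved. The work goes in short steps, Python scripts to look and compute and a tool call to move; the robot and the scene stay as the last step left them, time stands still between calls to the robot, and variables do not carry over. Pictures are saved under pics/ and viewed, at most 10 in all, crops included, and the job is handed in when it is done.

Besides the shell and the picture viewer there is one more tool, called after "Call:" as name(argument=value, ...), one argument or row to a line, values as JSON. send_rows: Moves the arm, as the interface text tells. Its arguments: {"type":"object","properties":{"series":{"type":"array","items":{"type":"object","properties":{"ax":{"type":"number"},"ay":{"type":"number"},"az":{"type":"number"},"dx":{"type":"number"},"dy":{"type":"number"},"dz":{"type":"number"},"hand":{"type":"number"}}}}},"required":["series"]}

```bash
ls; mkdir -p pics
python3 - <<'E'
from cell import *
import cv2,pickle
s=read_state();print(s)
for n in("scene","top"):
    d=get_image(n);pickle.dump(d,open(n+'.pkl','wb'));cv2.imwrite(f'pics/{n}0.png',d["pixels"][:,:,::-1]);print(n,d["mtx"],d["k1"],d["R"],d["t"])
E
```

```text
pics
{'clock': 0.0, 'qpos': array([ 1.15918199,  0.62932849,  0.0384855 ,  1.51836396, -0.02699583,
        0.99629251, -0.02001165]), 'qd': array([-3.43199757e-05, -2.12789180e-04,  8.31213643e-04, -3.70863516e-04,
        2.58048193e-04,  1.76515327e-03, -3.63646916e-03]), 'tau': array([-3.09032121e-04, -5.63417065e+01,  1.22705709e+00, -1.93453163e+01,
        1.12789779e-02,  1.04534862e-02, -2.13554154e-05]), 'eef_pos': array([ 220.11848553, -610.93700886,  230.40260453]), 'tool_rot': array([-3.13972022e+00,  5.28235757e-05,  3.45769861e-01]), 'force': array([0.30818563, 0.24514079, 0.03428208]), 'torque': array([-0.0059066 , -0.0316614 ,  0.00038276]), 'gripper_force': 0.0, 'width': 85.38261648122443}
scene [[452.08460568   0.         283.76706919]
 [  0.         452.08460568 206.8935405 ]
 [  0.           0.           1.        ]] -0.05344018854242023 [[ 0.0851342   0.99627152  0.01397216]
 [ 0.70257788 -0.0500821  -0.70984231]
 [-0.70649592  0.07024839 -0.70422203]] [ -51.15749112 -290.24420115 1614.74799378]
top [[395.8062872    0.         279.69052792]
 [  0.         395.8062872  205.17636653]
 [  0.           0.           1.        ]] -0.08935763062267475 [[-0.00430482 -0.9999417   0.00990322]
 [-0.99215882  0.00303386 -0.12494671]
 [ 0.12490938 -0.01036344 -0.99211403]] [ -13.40098058  544.82495055 1123.13487524]
```

View pics/scene0.png

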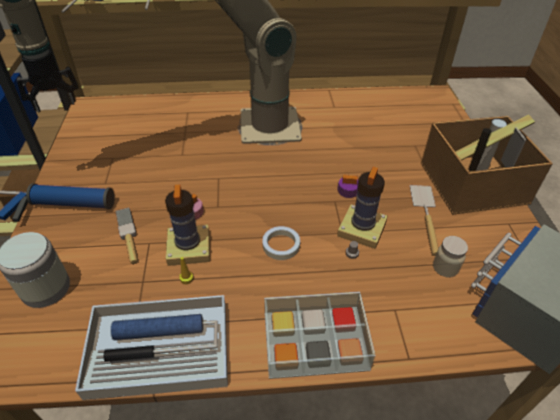

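View pics/top0.png

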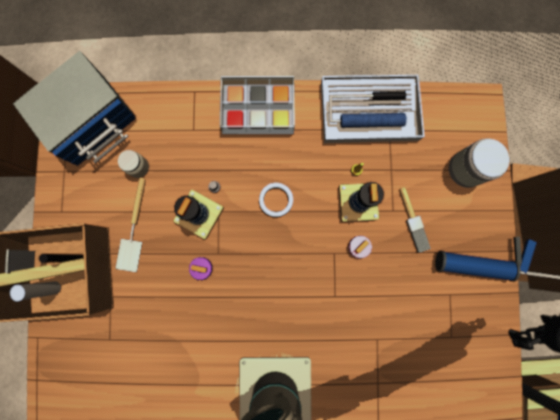

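The candidates are the right black cap (top 374,192; scene 179,190), the left black cap (top 185,205), the pink look-alike (top 361,246) and the purple look-alike (top 200,268). The nozzle is at top (357,168) and scene (185,270), beside the right canister, so I choose cap_right.

```bash
cat > h.py <<'E'
import numpy as np,cv2
def ray(d,uv):
    p=np.array([[uv]],float);k=np.array([d["k1"],0,0,0,0.])
    x=cv2.undistortPoints(p,d["mtx"],k)[0,0]
    return -d["R"].T@d["t"], d["R"].T@np.array([*x,1])
def onplane(d,uv,z):
    o,v=ray(d,uv); return o+v*(z-o[2])/v[2]
def tri(d1,u1,d2,u2):
    o1,a=ray(d1,u1);o2,b=ray(d2,u2)
    s=np.linalg.lstsq(np.c_[a,-b],o2-o1,rcond=None)[0]
    p,q=o1+a*s[0],o2+b*s[1];return (p+q)/2,np.linalg.norm(p-q)
def orange(d,box,lo=(3,150,120),hi=(19,255,255)):
    x0,y0,x1,y1=box
    m=cv2.inRange(cv2.cvtColor(d["pixels"],cv2.COLOR_RGB2HSV)[y0:y1,x0:x1],lo,hi)
    c=max(cv2.findContours(m,cv2.RETR_EXTERNAL,cv2.CHAIN_APPROX_NONE)[0],key=cv2.contourArea)
    return c+np.array([x0,y0])
E
python3 - <<'E'
import pickle
from h import *
T=pickle.load(open('top.pkl','rb'));S=pickle.load(open('scene.pkl','rb'))
# crops
a=T["pixels"][150:270,310:410];b=S["pixels"][170:290,140:240]
f=lambda i:cv2.resize(i,None,fx=4,fy=4,interpolation=cv2.INTER_CUBIC)
cv2.imwrite('pics/c1.png',np.hstack([f(a),f(b)])[:,:,::-1])
for n,d,box in(("top",T,(362,178,386,206)),("scene",S,(168,178,190,202))):
    try:
        c=orange(d,box);P=np.array([onplane(d,p[0],211) for p in c]);r=cv2.minAreaRect(P[:,:2].astype(np.float32));print(n,cv2.contourArea(c),c.mean(0),r)
    except Exception as e: print(n,e)
c=orange(T,(335,178,385,226),(20,90,100),(35,255,255));P=np.array([onplane(T,p[0],30) for p in c])
print("foot",cv2.minAreaRect(P[:,:2].astype(np.float32)))
c=orange(T,(345,158,370,178),(20,90,100),(35,255,255));print("nozzle",onplane(T,c.mean(0)[0],40))
E
```

```text
top 91.5 [[375.78461538 181.18461538]] ((576.5892944335938, -249.3404083251953), (58.55866622924805, 30.657155990600586), 87.68260955810547)
scene 255.5 [[177.69879518 185.85542169]] ((540.9264526367188, -248.40000915527344), (70.67633056640625, 50.35702133178711), 3.632197141647339)
foot ((591.6354370117188, -215.18807983398438), (48.0648307800293, 92.06468200683594), 44.23430252075195)
nozzle [ 649.26663455 -241.44509714   40.        ]
```

View pics/c1.png

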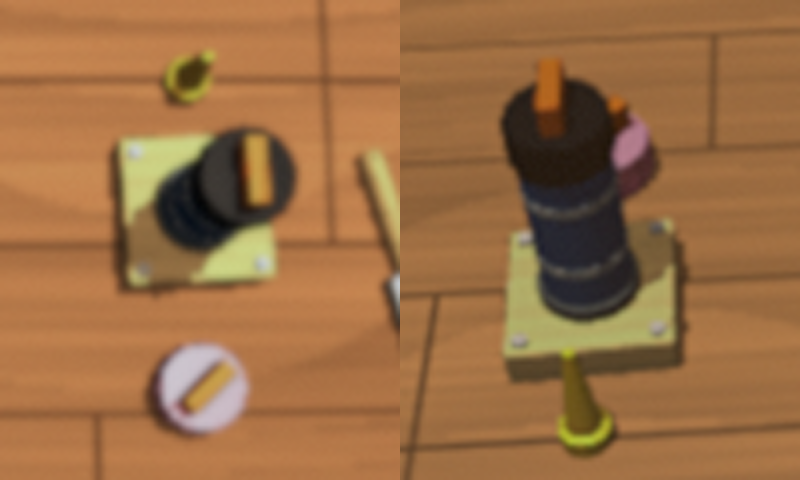

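The crop shows the black right cap with its orange bar (top 374.6,192.5; scene 177,191). The yellow nozzle is directly on its far side, and the pink look-alike is lower and nearer the robot.

Run:
```python
import pickle
from h import *
T=pickle.load(open('top.pkl','rb'));S=pickle.load(open('scene.pkl','rb'))
t=lambda x,y:(310+(x+.5)/4-.5,150+(y+.5)/4-.5)
s=lambda x,y:(140+(x-400+.5)/4-.5,170+(y+.5)/4-.5)
print("tri",tri(T,t(258.5,170),S,s(549.5,83)))
e=[onplane(T,t(*p),211) for p in((256.5,135),(261.5,205))];print("ends",e,np.arctan2(*(e[0]-e[1])[[1,0]]))
e=[onplane(S,s(*p),211) for p in((549.5,60),(549.5,107))];print("ends scene",e,np.arctan2(*(e[1]-e[0])[[1,0]]))
f=np.array([onplane(T,t(*p),30)[:2] for p in((120,140),(128,287),(276,277))]);print("foot",f,(f[0]+f[2])/2,np.arctan2(*(f[0]-f[1])[::-1]))
f=np.array([onplane(S,s(*p),30)[:2] for p in((511,232),(505,355),(675,345),(671,222))]);print("foot",f,f.mean(0),np.arctan2(*(f[1]-f[0])[::-1]))
```

```text
tri (array([ 554.54052124, -250.12712351,  212.15507105]), np.float64(0.038604199076081556))
ends [array([ 576.96627639, -249.9764154 ,  211.        ]), array([ 532.61255361, -251.5561066 ,  211.        ])] 0.03560070446796671
ends scene [array([ 532.93921358, -252.05050246,  211.        ]), array([ 573.91439345, -248.69870421,  211.        ])] 0.08161897292806915
foot [[ 606.18957544 -193.4651911 ]
 [ 496.89366961 -196.79908379]
 [ 503.73468479 -306.78602193]] [ 554.96213011 -250.12560651] 0.030493907621630182
foot [[ 501.26687528 -307.78783143]
 [ 607.98858611 -301.49222739]
 [ 607.4424038  -194.02701094]
 [ 499.67364333 -200.14134617]] [ 554.09287713 -250.86210398] 0.05892256095732178
```

```bash
cat >> h.py <<'E'
def delta(s,p,yaw):
    from scipy.spatial.transform import Rotation as R
    A=R.from_euler('xyz',s["tool_rot"]);B=R.from_euler('xyz',[np.pi,0,yaw])
    return (A.inv().apply(np.array(p)-s["eef_pos"])/10).round(2),(A.inv()*B).as_rotvec().round(4)
E
python3 - <<'E'
from cell import *
from h import *
print(delta(read_state(),[554.6,-250.2,300],.045))
E
```

```text
(array([ 43.69, -22.62,  -6.92]), array([-1.800e-03,  3.000e-04,  3.008e-01]))
```

Call:
send_rows(
  series=[
    {"dz": -5, "hand": 0},
    {"dx": 43.7, "dy": -22.6, "dz": -7, "az": 0.3, "hand": 0},
    {"dx": 43.7, "dy": -22.6, "dz": -7, "az": 0.3, "hand": 0},
    {"dx": 43.7, "dy": -22.6, "dz": -7, "az": 0.3, "hand": 0},
    {"dx": 43.7, "dy": -22.6, "dz": -7, "az": 0.3, "hand": 0},
    {"dx": 43.7, "dy": -22.6, "dz": -7, "az": 0.3, "hand": 0},
    {"dx": 43.7, "dy": -22.6, "dz": -7, "az": 0.3, "hand": 0},
    {"dx": 43.7, "dy": -22.6, "dz": -7, "az": 0.3, "hand": 0},
    {"dx": 43.7, "dy": -22.6, "dz": -7, "az": 0.3, "hand": 0},
    {"dx": 43.7, "dy": -22.6, "dz": -7, "az": 0.3, "hand": 0},
  ],
)

```text
invalid input at $.series[0]: expected keys ax, ay, az, dx, dy, dz, hand
```

Call:
send_rows(
  series=[
    {"ax": 0, "ay": 0, "az": 0, "dx": 0, "dy": 0, "dz": -5, "hand": 0},
    {"ax": 0, "ay": 0, "az": 0.3, "dx": 43.7, "dy": -22.6, "dz": -7, "hand": 0},
    {"ax": 0, "ay": 0, "az": 0.3, "dx": 43.7, "dy": -22.6, "dz": -7, "hand": 0},
    {"ax": 0, "ay": 0, "az": 0.3, "dx": 43.7, "dy": -22.6, "dz": -7, "hand": 0},
    {"ax": 0, "ay": 0, "az": 0.3, "dx": 43.7, "dy": -22.6, "dz": -7, "hand": 0},
    {"ax": 0, "ay": 0, "az": 0.3, "dx": 43.7, "dy": -22.6, "dz": -7, "hand": 0},
    {"ax": 0, "ay": 0, "az": 0.3, "dx": 43.7, "dy": -22.6, "dz": -7, "hand": 0},
    {"ax": 0, "ay": 0, "az": 0.3, "dx": 43.7, "dy": -22.6, "dz": -7, "hand": 0},
    {"ax": 0, "ay": 0, "az": 0.3, "dx": 43.7, "dy": -22.6, "dz": -7, "hand": 0},
    {"ax": 0, "ay": 0, "az": 0.3, "dx": 43.7, "dy": -22.6, "dz": -7, "hand": 0},
  ],
)

```text
clock: 1.1
eef_pos: [527.0, -280.1, 299.4]
tool_rot: [-3.141, 0.001, 0.046]
force: [0.6, -1.0, -0.4]
width: 85.3
gripper_force: 0.0
```

Run:
```python
from cell import *
from h import *
s=read_state();print(s["eef_pos"],s["tool_rot"],s["qpos"],s["force"],delta(s,[554.6,-250.2,300],.045))
```

```text
[ 526.96970225 -280.06519797  299.43662066] [-3.14138804e+00  5.21581472e-04  4.57283896e-02] [ 0.3925036   0.48496683  0.07645645  1.58401568 -0.04041557  1.07471355
 -1.04563043] [ 0.60154271 -1.03418621 -0.38465514] (array([ 2.9 , -2.86, -0.06]), array([-0.0002,  0.0005,  0.0007]))
```

Call:
send_rows(
  series=[
    {"ax": 0, "ay": 0, "az": 0, "dx": 2.9, "dy": -2.86, "dz": 0, "hand": 0},
    {"ax": 0, "ay": 0, "az": 0, "dx": 2.9, "dy": -2.86, "dz": 0, "hand": 0},
    {"ax": 0, "ay": 0, "az": 0, "dx": 2.9, "dy": -2.86, "dz": 3, "hand": 0},
    {"ax": 0, "ay": 0, "az": 0, "dx": 2.9, "dy": -2.86, "dz": 5, "hand": 0},
    {"ax": 0, "ay": 0, "az": 0, "dx": 2.9, "dy": -2.86, "dz": 5, "hand": 0},
    {"ax": 0, "ay": 0, "az": 0, "dx": 2.9, "dy": -2.86, "dz": 5, "hand": 0},
  ],
)

```text
clock: 1.7
eef_pos: [553.5, -252.3, 249.6]
tool_rot: [-3.141, 0.001, 0.045]
force: [-0.1, -0.4, -0.6]
width: 85.4
gripper_force: 0.0
```

Run:
```python
from cell import *
from h import *
s=read_state();print(s["eef_pos"],s["tool_rot"],delta(s,[554.6,-250.2,190],.045))
a=get_image("top")["pixels"][150:270,310:410];b=get_image("scene")["pixels"][120:240,130:230]
f=lambda i:cv2.resize(i,None,fx=4,fy=4,interpolation=cv2.INTER_CUBIC)
cv2.imwrite('pics/c2.png',np.hstack([f(a),f(b)])[:,:,::-1])
```

```text
[ 553.47622701 -252.33225891  249.61694007] [-3.14147983e+00  6.78601057e-04  4.52508380e-02] (array([ 0.13, -0.21,  5.96]), array([-0.0001,  0.0007,  0.0003]))
```

View pics/c2.png

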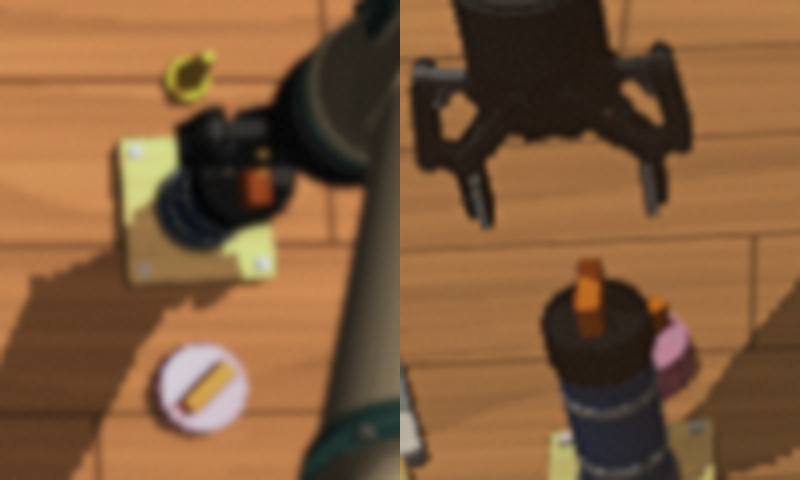

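The gripper is straddling the bar (crop 590,295 in the scene half), open above it, with the pink look-alike clear behind. I'll descend now.

Call:
send_rows(
  series=[
    {"ax": 0, "ay": 0, "az": 0, "dx": 0.1, "dy": -0.15, "dz": 2, "hand": 0},
    {"ax": 0, "ay": 0, "az": 0, "dx": 0.1, "dy": -0.15, "dz": 4, "hand": 0},
    {"ax": 0, "ay": 0, "az": 0, "dx": 0.1, "dy": -0.15, "dz": 5.5, "hand": 0},
    {"ax": 0, "ay": 0, "az": 0, "dx": 0.1, "dy": -0.15, "dz": 5.9, "hand": 0},
    {"ax": 0, "ay": 0, "az": 0, "dx": 0.1, "dy": -0.15, "dz": 5.9, "hand": 0},
    {"ax": 0, "ay": 0, "az": 0, "dx": 0.1, "dy": -0.15, "dz": 5.9, "hand": 0},
  ],
)

```text
clock: 2.4
eef_pos: [555.5, -250.9, 191.9]
tool_rot: [3.141, -0.002, 0.046]
force: [0.3, -0.2, 0.0]
width: 85.5
gripper_force: 0.0
```

Run:
```python
from cell import *
from h import *
s=read_state();print(s["eef_pos"],s["tool_rot"],s["force"],delta(s,[554.6,-250.2,190],.045))
```

```text
[ 555.49191228 -250.87464016  191.89866465] [ 3.14059336e+00 -2.12341729e-03  4.56701190e-02] [ 0.32847113 -0.2480737   0.00910374] (array([-0.09, -0.07,  0.19]), array([ 0.001 , -0.0021,  0.0007]))
```

Aligned within 1 mm. Closing.

Call:
send_rows(
  series=[
    {"ax": 0, "ay": 0, "az": 0, "dx": -0.1, "dy": 0, "dz": 0.1, "hand": 1},
    {"ax": 0, "ay": 0, "az": 0, "dx": -0.1, "dy": 0, "dz": 0.1, "hand": 1},
    {"ax": 0, "ay": 0, "az": 0, "dx": -0.1, "dy": 0, "dz": 0.1, "hand": 1},
    {"ax": 0, "ay": 0, "az": 0, "dx": -0.1, "dy": 0, "dz": 0.1, "hand": 1},
    {"ax": 0, "ay": 0, "az": 0, "dx": -0.1, "dy": 0, "dz": 0.1, "hand": 1},
    {"ax": 0, "ay": 0, "az": 0, "dx": -0.1, "dy": 0, "dz": 0.1, "hand": 1},
    {"ax": 0, "ay": 0, "az": 0, "dx": -0.1, "dy": 0, "dz": 0.1, "hand": 1},
    {"ax": 0, "ay": 0, "az": 0, "dx": -0.1, "dy": 0, "dz": 0.1, "hand": 1},
    {"ax": 0, "ay": 0, "az": 0, "dx": -0.1, "dy": 0, "dz": 0.1, "hand": 1},
    {"ax": 0, "ay": 0, "az": 0, "dx": -0.1, "dy": 0, "dz": 0.1, "hand": 1},
  ],
)

```text
clock: 3.4
eef_pos: [553.9, -250.6, 189.9]
tool_rot: [3.141, -0.001, 0.046]
force: [0.4, -0.3, 3.6]
width: 12.8
gripper_force: 59.3
```

Run:
```python
from cell import *
s=read_state();print({k:s[k] for k in("eef_pos","tool_rot","force","torque","width","gripper_force")})
```

```text
{'eef_pos': array([ 553.86554408, -250.59873143,  189.8673159 ]), 'tool_rot': array([ 3.14129106e+00, -5.45520534e-04,  4.57478572e-02]), 'force': array([ 0.4200116 , -0.29313374,  3.59327786]), 'torque': array([ 0.00831932,  0.05077024, -0.02602055]), 'width': 12.804722986261089, 'gripper_force': 59.28825259208679}
```

Call:
send_rows(
  series=[
    {"ax": 0, "ay": 0, "az": 0.03, "dx": 0, "dy": 0, "dz": 0, "hand": 1},
    {"ax": 0, "ay": 0, "az": 0.06, "dx": 0, "dy": 0, "dz": 0, "hand": 1},
    {"ax": 0, "ay": 0, "az": 0.09, "dx": 0, "dy": 0, "dz": 0, "hand": 1},
    {"ax": 0, "ay": 0, "az": 0.12, "dx": 0, "dy": 0, "dz": 0, "hand": 1},
    {"ax": 0, "ay": 0, "az": 0.12, "dx": 0, "dy": 0, "dz": 0, "hand": 1},
    {"ax": 0, "ay": 0, "az": 0.12, "dx": 0, "dy": 0, "dz": 0, "hand": 1},
  ],
)

```text
clock: 4.0
eef_pos: [553.6, -250.4, 189.9]
tool_rot: [3.142, 0.0, -0.076]
force: [-0.3, -0.1, 4.8]
width: 13.0
gripper_force: 59.6
```

```bash
cat > st.py <<'E'
from cell import *
s=read_state();print({k:s[k].round(3) if hasattr(s[k],'round') else s[k] for k in("clock","eef_pos","tool_rot","force","torque","width","gripper_force","qpos")})
E
python3 st.py
```

```text
{'clock': 4.0, 'eef_pos': array([ 553.567, -250.44 ,  189.9  ]), 'tool_rot': array([ 3.142,  0.   , -0.076]), 'force': array([-0.254, -0.119,  4.764]), 'torque': array([ 0.102,  0.257, -0.047]), 'width': 12.96124610216826, 'gripper_force': 59.62405443191528, 'qpos': array([ 0.319,  0.615,  0.096,  1.687, -0.074,  0.843, -1.2  ])}
```

Call:
send_rows(
  series=[
    {"ax": 0, "ay": 0, "az": 0.03, "dx": 0, "dy": 0, "dz": 0, "hand": 1},
    {"ax": 0, "ay": 0, "az": 0.06, "dx": 0, "dy": 0, "dz": 0, "hand": 1},
    {"ax": 0, "ay": 0, "az": 0.06, "dx": 0, "dy": 0, "dz": 0, "hand": 1},
  ],
)

```text
clock: 4.3
eef_pos: [553.6, -250.5, 189.9]
tool_rot: [3.141, -0.0, -0.136]
force: [0.4, 0.0, 5.4]
width: 12.9
gripper_force: 59.6
```

```bash
python3 st.py
```

```text
{'clock': 4.3, 'eef_pos': array([ 553.614, -250.455,  189.873]), 'tool_rot': array([ 3.141, -0.   , -0.136]), 'force': array([0.384, 0.008, 5.413]), 'torque': array([0.058, 0.215, 0.096]), 'width': 12.909220761642604, 'gripper_force': 59.60231423377991, 'qpos': array([ 0.308,  0.615,  0.113,  1.687, -0.087,  0.844, -1.248])}
```

Call:
send_rows(
  series=[
    {"ax": 0, "ay": 0, "az": 0.03, "dx": 0, "dy": 0, "dz": 0, "hand": 1},
    {"ax": 0, "ay": 0, "az": 0.06, "dx": 0, "dy": 0, "dz": 0, "hand": 1},
    {"ax": 0, "ay": 0, "az": 0.06, "dx": 0, "dy": 0, "dz": 0, "hand": 1},
  ],
)

```text
clock: 4.6
eef_pos: [553.8, -250.5, 189.9]
tool_rot: [3.141, -0.0, -0.194]
force: [-0.6, -1.0, 6.6]
width: 12.6
gripper_force: 59.9
```

```bash
python3 st.py
```

```text
{'clock': 4.6, 'eef_pos': array([ 553.789, -250.498,  189.867]), 'tool_rot': array([ 3.141, -0.   , -0.194]), 'force': array([-0.618, -0.957,  6.566]), 'torque': array([-0.002,  0.185,  0.567]), 'width': 12.576380669632723, 'gripper_force': 59.874467253685, 'qpos': array([ 0.297,  0.616,  0.13 ,  1.688, -0.1  ,  0.844, -1.295])}
```

Torque about z is rising (0.10 to 0.57 N·m). One small step more to confirm the stop.

Call:
send_rows(
  series=[
    {"ax": 0, "ay": 0, "az": 0.03, "dx": 0, "dy": 0, "dz": 0, "hand": 1},
    {"ax": 0, "ay": 0, "az": 0.03, "dx": 0, "dy": 0, "dz": 0, "hand": 1},
  ],
)

```text
clock: 4.8
eef_pos: [553.8, -250.5, 189.9]
tool_rot: [3.14, -0.0, -0.223]
force: [-1.0, -1.4, 5.3]
width: 12.6
gripper_force: 61.2
```

```bash
python3 st.py
```

```text
{'clock': 4.8, 'eef_pos': array([ 553.822, -250.522,  189.874]), 'tool_rot': array([ 3.14 , -0.   , -0.223]), 'force': array([-1.025, -1.366,  5.323]), 'torque': array([-0.057,  0.108,  0.969]), 'width': 12.5612853563676, 'gripper_force': 61.23753905296326, 'qpos': array([ 0.292,  0.617,  0.138,  1.688, -0.106,  0.844, -1.318])}
```

It's a hard stop: torque climbs with each step. Reversing direction.

Call:
send_rows(
  series=[
    {"ax": 0, "ay": 0, "az": -0.08, "dx": 0, "dy": 0, "dz": 0, "hand": 1},
    {"ax": 0, "ay": 0, "az": -0.16, "dx": 0, "dy": 0, "dz": 0, "hand": 1},
    {"ax": 0, "ay": 0, "az": -0.24, "dx": 0, "dy": 0, "dz": 0, "hand": 1},
    {"ax": 0, "ay": 0, "az": -0.32, "dx": 0, "dy": 0, "dz": 0, "hand": 1},
    {"ax": 0, "ay": 0, "az": -0.4, "dx": 0, "dy": 0, "dz": 0, "hand": 1},
    {"ax": 0, "ay": 0, "az": -0.48, "dx": 0, "dy": 0, "dz": 0, "hand": 1},
    {"ax": 0, "ay": 0, "az": -0.56, "dx": 0, "dy": 0, "dz": 0, "hand": 1},
    {"ax": 0, "ay": 0, "az": -0.64, "dx": 0, "dy": 0, "dz": 0, "hand": 1},
    {"ax": 0, "ay": 0, "az": -0.7, "dx": 0, "dy": 0, "dz": 0, "hand": 1},
    {"ax": 0, "ay": 0, "az": -0.7, "dx": 0, "dy": 0, "dz": 0, "hand": 1},
  ],
)

```text
clock: 5.8
eef_pos: [554.3, -249.8, 189.9]
tool_rot: [-3.141, -0.002, 0.475]
force: [0.5, 1.3, 5.7]
width: 12.8
gripper_force: 59.6
```

```bash
python3 st.py
```

```text
{'clock': 5.8, 'eef_pos': array([ 554.324, -249.841,  189.862]), 'tool_rot': array([-3.141e+00, -2.000e-03,  4.750e-01]), 'force': array([0.548, 1.3  , 5.749]), 'torque': array([ 0.316, -0.089, -0.056]), 'width': 12.776373659498471, 'gripper_force': 59.55951154232025, 'qpos': array([ 0.417,  0.613, -0.062,  1.684,  0.046,  0.846, -0.76 ])}
```

Turning freely this way (0.43 rad past seated, low torque). Continuing.

Call:
send_rows(
  series=[
    {"ax": 0, "ay": 0, "az": -0.08, "dx": 0, "dy": 0, "dz": 0, "hand": 1},
    {"ax": 0, "ay": 0, "az": -0.16, "dx": 0, "dy": 0, "dz": 0, "hand": 1},
    {"ax": 0, "ay": 0, "az": -0.24, "dx": 0, "dy": 0, "dz": 0, "hand": 1},
    {"ax": 0, "ay": 0, "az": -0.32, "dx": 0, "dy": 0, "dz": 0, "hand": 1},
    {"ax": 0, "ay": 0, "az": -0.4, "dx": 0, "dy": 0, "dz": 0, "hand": 1},
    {"ax": 0, "ay": 0, "az": -0.48, "dx": 0, "dy": 0, "dz": 0, "hand": 1},
    {"ax": 0, "ay": 0, "az": -0.56, "dx": 0, "dy": 0, "dz": 0, "hand": 1},
    {"ax": 0, "ay": 0, "az": -0.64, "dx": 0, "dy": 0, "dz": 0, "hand": 1},
    {"ax": 0, "ay": 0, "az": -0.7, "dx": 0, "dy": 0, "dz": 0, "hand": 1},
    {"ax": 0, "ay": 0, "az": -0.7, "dx": 0, "dy": 0, "dz": 0, "hand": 1},
  ],
)

```text
clock: 6.8
eef_pos: [554.0, -249.8, 189.9]
tool_rot: [3.142, -0.001, 1.175]
force: [-0.5, 2.4, 6.6]
width: 12.6
gripper_force: 59.7
```

```bash
python3 st.py
python3 - <<'E'
from cell import *
import cv2,numpy as np
a=get_image("top")["pixels"][150:270,310:410];b=get_image("scene")["pixels"][130:250,130:230]
f=lambda i:cv2.resize(i,None,fx=4,fy=4,interpolation=cv2.INTER_CUBIC)
cv2.imwrite('pics/c3.png',np.hstack([f(a),f(b)])[:,:,::-1])
E
```

```text
{'clock': 6.8, 'eef_pos': array([ 553.957, -249.779,  189.878]), 'tool_rot': array([ 3.142e+00, -1.000e-03,  1.175e+00]), 'force': array([-0.497,  2.413,  6.592]), 'torque': array([0.398, 0.096, 0.043]), 'width': 12.598067870639381, 'gripper_force': 59.743518233299255, 'qpos': array([ 0.539,  0.623, -0.259,  1.68 ,  0.197,  0.864, -0.197])}
```

View pics/c3.png

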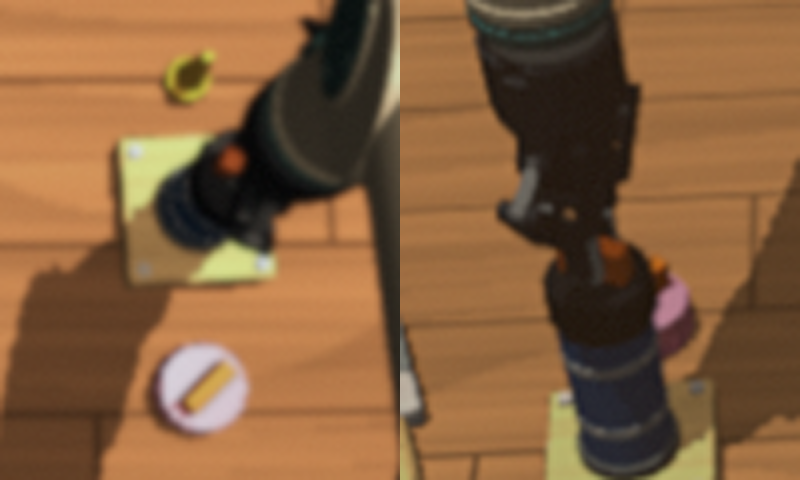

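The bar has turned with the fingers (scene crop 600,260; top crop 232,160), the cap is still seated, and nothing else has moved. Now a gentle straight lift.

Call:
send_rows(
  series=[
    {"ax": 0, "ay": 0, "az": 0, "dx": 0, "dy": 0, "dz": -0.3, "hand": 1},
    {"ax": 0, "ay": 0, "az": 0, "dx": 0, "dy": 0, "dz": -0.6, "hand": 1},
    {"ax": 0, "ay": 0, "az": 0, "dx": 0, "dy": 0, "dz": -0.9, "hand": 1},
    {"ax": 0, "ay": 0, "az": 0, "dx": 0, "dy": 0, "dz": -0.9, "hand": 1},
  ],
)

```text
clock: 7.3
eef_pos: [553.7, -250.6, 198.7]
tool_rot: [3.141, 0.0, 1.175]
force: [-0.5, -0.6, -0.7]
width: 12.8
gripper_force: 58.6
```

```bash
python3 st.py
```

```text
{'clock': 7.3, 'eef_pos': array([ 553.706, -250.597,  198.707]), 'tool_rot': array([3.141, 0.   , 1.175]), 'force': array([-0.459, -0.61 , -0.694]), 'torque': array([0.011, 0.009, 0.045]), 'width': 12.822902977770998, 'gripper_force': 58.62188458442688, 'qpos': array([ 0.541,  0.613, -0.261,  1.671,  0.193,  0.883, -0.193])}
```

It is free: only the cap's weight shows. Lifting to about 80 mm.

Call:
send_rows(
  series=[
    {"ax": 0, "ay": 0, "az": 0, "dx": 0, "dy": 0, "dz": -1, "hand": 1},
    {"ax": 0, "ay": 0, "az": 0, "dx": 0, "dy": 0, "dz": -2, "hand": 1},
    {"ax": 0, "ay": 0, "az": 0, "dx": 0, "dy": 0, "dz": -3.2, "hand": 1},
    {"ax": 0, "ay": 0, "az": 0, "dx": 0, "dy": 0, "dz": -4.5, "hand": 1},
    {"ax": 0, "ay": 0, "az": 0, "dx": 0, "dy": 0, "dz": -6, "hand": 1},
    {"ax": 0, "ay": 0, "az": 0, "dx": 0, "dy": 0, "dz": -7, "hand": 1},
    {"ax": 0, "ay": 0, "az": 0, "dx": 0, "dy": 0, "dz": -7.5, "hand": 1},
    {"ax": 0, "ay": 0, "az": 0, "dx": 0, "dy": 0, "dz": -7.5, "hand": 1},
    {"ax": 0, "ay": 0, "az": 0, "dx": 0, "dy": 0, "dz": -7.5, "hand": 1},
    {"ax": 0, "ay": 0, "az": 0, "dx": 0, "dy": 0, "dz": -7.5, "hand": 1},
  ],
)

```text
clock: 8.3
eef_pos: [553.2, -250.3, 272.9]
tool_rot: [-3.14, -0.0, 1.176]
force: [0.7, 0.8, -1.6]
width: 12.6
gripper_force: 58.6
```

```bash
python3 st.py
python3 - <<'E'
from cell import *
import cv2,numpy as np
b=get_image("scene")["pixels"]
cv2.imwrite('pics/c4.png',cv2.resize(b[80:290,90:370],None,fx=2.5,fy=2.5)[:,:,::-1])
E
```

```text
{'clock': 8.3, 'eef_pos': array([ 553.203, -250.303,  272.856]), 'tool_rot': array([-3.14 , -0.   ,  1.176]), 'force': array([ 0.688,  0.785, -1.59 ]), 'torque': array([ 0.031, -0.041,  0.027]), 'width': 12.593794507051612, 'gripper_force': 58.64574372768402, 'qpos': array([ 0.553,  0.536, -0.278,  1.584,  0.163,  1.046, -0.165])}
```

View pics/c4.png

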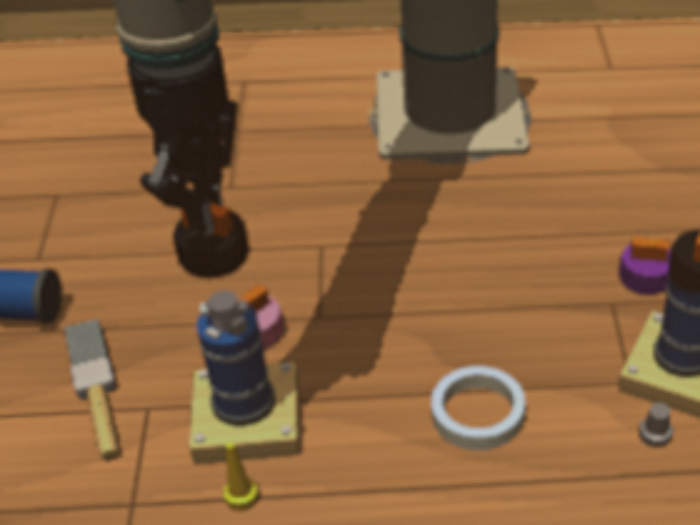

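The cap hangs upright in the gripper (crop 210,240), with the bare neck below it (225,310). The nozzle and the other things are where they were, so I'm handing in.

```bash
python3 -c "
from cell import *
print(finish_job())"
```

```text
the job is handed in; nothing more can be done
None
```

The right canister's cap, the one beside the nozzle, is off and held upright about 83 mm above its seat. It loosened counter-clockwise seen from above, the other things in the last picture looked undisturbed, and the job is handed in; no verdict came back.

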